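# Run the lidded chopper at top speed

### The arm

A 7-joint arm with a two-finger parallel gripper is mounted at the origin on the work surface. World frame = base frame: x ahead of the robot, y to its left, z up, the work surface at z = 0. Lengths are in mm, angles in rad, forces in N, time in s.
With the tool pointing down it reaches from about 350 to 900 mm from the base axis. Payload 7.2 kg.
Tool frame: the origin (TCP) lies midway between the tips of the shut fingers; the grasp point (between the pads) lies 19 mm behind it (manip.pinch_z is the distance from the TCP to the grasp point, in mm); z points along the fingers, y is the line along which they close (so a half turn about z gives the same grasp; the last joint's range is limited). The gripper opens to 88 mm and grips with 3 to 60 N. Pads are 20 mm wide; open, the fingers measure 115 mm over their backs; the gripper's body (75 mm by 178 mm) begins 61 mm behind the grasp point.
Start: joints at [-1.2, 0.411, -0.013, 1.596, 0.006, 1.134, -0.082], TCP at [265.543, 565.788, 222.653] pointing down, gripper open.
Joint ranges: [-2.95, 2.95], [-0.29, 1.99], [-1.47, 1.44], [0.14, 2.54], [-1.03, 4.17], [0.13, 1.85], [-2.86, 2.86]. Speed limits (rad/s): [2.39, 2.39, 3.01, 3.01, 3.14, 3.14, 3.14].

### API

Orientations are given as a 3x3 rotation matrix whose columns are the frame's x, y, z axes.
In Python, from workcell import manip, viewer, ticket gives the robot as it stands.
- The arm moves only by the tool arm_command, never from a script. Its arguments are lists of equal length, an entry for each row: "rot": the turn, a rotation vector about the world's x, y, z in degrees, a list of three; "delta_pos": the shift along the world's x, y, z in cm, a list of three; "gripper": the opening, from 0 (shut) to 1 (fully open). A call has 1 to 8 rows; each row is the pose to reach, as a shift and turn from the pose commanded when the call began; what a row does not reach only later rows make up. A row lasts 1/8 s, in which the tool goes at most 62.5 mm and 10.7 degrees, less where a joint would pass 70% of its speed; a pose out of reach is approached as far as the arm can. A call with a gripper value outside its range is refused whole. The fingers move at their own pace and stop on an object; the grip force is fixed at half the most. Time passes only in rows, so rows that repeat a pose let the fingers close. It gives the time, the measured TCP pose, the force, the opening and the grip force at its end, in the units of the state.
- manip.state(): the state, without advancing time (a new reading comes with each control period).
- viewer.read_camera(name): name is "scene" or "top"; returns a dict with "color" (400x640x3 uint8, blue, green, red), "intrinsics" (3x3 intrinsics, pixels), "eye" and "attitude" of the camera in the world. Camera axes: x right, y up, looking along -z (the intrinsics and any distortion apply to the point x, -y, -z); pixel columns grow to the right and rows downward; lengths in mm; the calibration is good to about 2 mm. A picture is of the moment at which its call begins. There is no depth.
- ticket.close_job(): hands the job in; it is judged then, once.
The state is a dict: "clock": time; "joints": joint angles; "qvel": joint speeds; "joint_efforts": joint torques, N m; "tcp_pos": TCP position; "orientation": TCP orientation; "ft_force": force on the tool from outside, world axes, zero at the start; "moment": the same for the moment, N m; "grip_width": opening from 0.0 (shut) to 1.0 (fully open); "gripper_force": force on a finger pad.
Only numpy, scipy, OpenCV 4.12 (cv2) and the standard library are available. Lean on these libraries where they do the work, as an engineer would, in place of code of your own. Each camera call takes 0.05 s, during which the arm holds its last target. There are 200 camera calls.

### The job

One of the two bench choppers carries a canister with its blue lid on, the other an open canister: run only the lidded one, leaving the other dial alone. Turn its spring-return dial clockwise by the orange peg, past the first and second clicks to the third (the three red dots), and keep holding it there: the program finishes while still holding the dial against its spring. Leave the canisters, the bottle, the bowl and the jar where they stand.

Things in the scene. Friction and masses are not known exactly. Their poses are not given: they have to be found in the camera images.
- dial_left (a joint): spring-return dial of the left chopper (robot's left, y > 0); vertical axis, grows clockwise seen from above. 0 = rest; clicks (bumps to push over) at 0.4, 0.8, 1.2 rad = first, second, third; hard stop at 1.3. The third catches from about 1.1. No click holds it: let go, it springs back to 0. Takes 4 to 10 N sideways on the peg, most just before the third
- axis_left (a point): point on the vertical turning axis of the left dial, on the grey dial plate, 70 mm above the table. The aluminium hub (60 mm across) reaches 27 mm above it. Dots on the plate, 86 mm from the axis, mark the clicks: one green, two yellow, three red; a white dash marks rest
- peg_left (a point): centre of the top of the orange peg on the left dial's arm, 65 mm from the axis, 136 mm above the table; travels with the dial. The peg is an upright round pin, 20 mm diameter, free for 42 mm below this point, where it meets a flat arm 14 mm wide that runs to the hub
- seat_left (a point): centre of the left chopper's round seat, 78 mm above the table, 140 mm from the dial's axis; a canister stands on it. The chopper is a fixed white casing, 70 mm high, 170 mm wide; its round front end (196 mm across, centred on the dial's axis) points away from the seat; the peg sweeps about that direction, crossing it at joint value 0.6
- dial_right (a joint): spring-return dial of the right chopper (robot's right, y < 0); vertical axis, grows clockwise seen from above. 0 = rest; clicks (bumps to push over) at 0.4, 0.8, 1.2 rad = first, second, third; hard stop at 1.3. The third catches from about 1.1. No click holds it: let go, it springs back to 0. Takes 4 to 10 N sideways on the peg, most just before the third
- axis_right (a point): point on the vertical turning axis of the right dial, on the grey dial plate, 70 mm above the table. The aluminium hub (60 mm across) reaches 27 mm above it. Dots on the plate, 86 mm from the axis, mark the clicks: one green, two yellow, three red; a white dash marks rest
- peg_right (a point): centre of the top of the orange peg on the right dial's arm, 65 mm from the axis, 136 mm above the table; travels with the dial. The peg is an upright round pin, 20 mm diameter, free for 42 mm below this point, where it meets a flat arm 14 mm wide that runs to the hub
- seat_right (a point): centre of the right chopper's round seat, 78 mm above the table, 140 mm from the dial's axis; a canister stands on it. The chopper is a fixed white casing, 70 mm high, 170 mm wide; its round front end (196 mm across, centred on the dial's axis) points away from the seat; the peg sweeps about that direction, crossing it at joint value 0.6
- canister_lidded: steel canister, 104 mm diameter, 100 mm high, closed by a blue lid (110 mm across, with a knob; 136 mm in all). Origin at the centre of its underside, z up. Stands on one of the two choppers' seats, held loosely by four lugs
- canister_open: the same steel canister without a lid, blades seen inside, 100 mm high. Origin at the centre of its underside, z up. Stands on the other chopper's seat
- bottle: green glass bottle, 66 mm diameter, 240 mm high, bystander. Origin at the centre of its underside
- bowl: white plastic bowl, 130 mm across, 50 mm high, bystander. Origin at the centre of its underside
- jar: brown jar with a brass cap, 66 mm diameter, 90 mm high, bystander between and beyond the choppers. Origin at the centre of its underside
There are look-alikes about, which are no part of the job. Leave any green look-alike of the canister_lidded alone.

How it is judged:
By the outcome, as a careful person would: the job done as asked, in the order asked, and still so for the second after the job is handed in, while the arm keeps its last pose, push and grip.
It also fails if it takes over 32 s, if anything falls off the work surface, if the arm or the gripper's body presses on something with over 40 N, if the wrist force passes 120 N, or if a joint passes its speed limit or range.

## Working session

There is one attempt and no reset: what is moved stays moved. The work goes in short steps, Python scripts to look and compute and a tool call to move; the robot and the scene stay as the last step left them, time stands still between calls to the robot, and variables do not carry over. Pictures are saved under pics/ and viewed, at most 10 in all, crops included, and the job is handed in when it is done.

Besides the shell and the picture viewer there is one more tool, called after "Request:" as name(argument=value, ...) on one line, values as JSON. arm_command: Moves the arm, as the interface text tells. Its arguments: {"type":"object","properties":{"rot":{"type":"array","items":{"type":"array","items":{"type":"number"}}},"delta_pos":{"type":"array","items":{"type":"array","items":{"type":"number"}}},"gripper":{"type":"array","items":{"type":"number"}}},"required":["rot","delta_pos","gripper"]}

```bash
mkdir -p pics
cat > h.py <<'E'
import numpy as np, cv2
from workcell import manip, viewer, ticket
def ray(c,u,v,z):
    K=np.array(c["intrinsics"]);R=np.array(c["attitude"]);e=np.array(c["eye"])
    p=np.linalg.solve(K,[u,v,1.]);d=R@np.array([p[0],-p[1],-p[2]])
    return e+d*(z-e[2])/d[2]
def pix(c,P):
    K=np.array(c["intrinsics"]);R=np.array(c["attitude"]);e=np.array(c["eye"])
    q=R.T@(np.array(P,float)-e);p=K@np.array([q[0],-q[1],-q[2]]);return p[:2]/p[2]
E
python3 - <<'E'
from h import *
for n in("top","scene"):
    c=viewer.read_camera(n);cv2.imwrite(f"pics/{n}0.png",c["color"]);print(n,{k:v for k,v in c.items() if k!="color"})
s=manip.state();print(s)
E
```

```text
top {'intrinsics': array([[396.35761287,   0.        , 318.05705218],
       [  0.        , 396.35761287, 204.24599118],
       [  0.        ,   0.        ,   1.        ]]), 'eye': array([2.62848752e+02, 1.58827912e+00, 1.60953272e+03]), 'attitude': array([[ 0.01993698,  0.98242038, -0.1856144 ],
       [-0.99980049,  0.01981768, -0.00249824],
       [ 0.00122412,  0.18562718,  0.98261948]])}
scene {'intrinsics': array([[451.8050777 ,   0.        , 319.09715064],
       [  0.        , 451.8050777 , 194.69550751],
       [  0.        ,   0.        ,   1.        ]]), 'eye': array([1220.36676938,  870.99789597, 1364.31764762]), 'attitude': array([[-0.78237457, -0.48027107,  0.39652204],
       [ 0.62250059, -0.58301384,  0.52209949],
       [-0.01957145,  0.65531257,  0.75510423]])}
{'clock': 0.1, 'joints': array([-1.2002076 ,  0.41182707, -0.01270661,  1.59695929,  0.00559557,
        1.13428968, -0.08217053]), 'qvel': array([ 0.00021057, -0.00064853, -0.0009824 , -0.00415356,  0.00024054,
       -0.00209749, -0.00038193]), 'joint_efforts': array([ 3.12420816e-03, -5.89090419e+01,  6.43889140e-01, -2.91708863e+01,
       -5.37833024e-02,  1.44059220e-02,  5.41064946e-05]), 'tcp_pos': array([265.37018148, 565.36266534, 221.88917075]), 'orientation': array([[-9.05286853e-01,  4.24800472e-01, -5.22848883e-04],
       [ 4.24800782e-01,  9.05285851e-01, -1.35013335e-03],
       [-1.00209589e-04, -1.44436459e-03, -9.99998952e-01]]), 'ft_force': array([ 0.1509345 , -0.1232041 ,  0.73190767]), 'moment': array([-0.04700675,  0.01158282, -0.02707639]), 'gripper_force': 0.0, 'grip_width': 1.006057611654443}
```

View pics/top0.png

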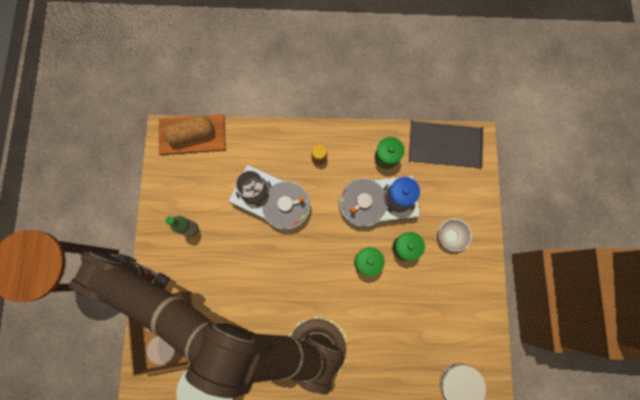

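View pics/scene0.png

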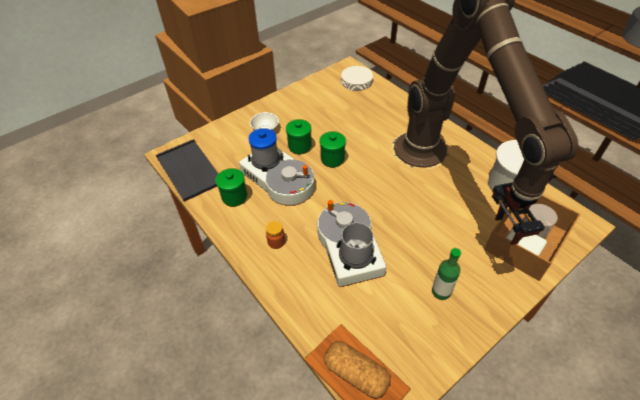

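The top view shows an open canister at (252,187) on the left chopper and the blue-lidded one at (404,192) on the right chopper. The green look-alikes stand on the table at (390,151), (409,246) and (370,261). So the right dial is the one to turn, with its peg near (354,210). I'll confirm this in an enlarged crop.

Run:
```python
from h import *
a=cv2.imread("pics/top0.png")[165:245,325:435];b=cv2.imread("pics/scene0.png")[120:210,230:340]
a=cv2.resize(a,None,fx=5,fy=5,interpolation=cv2.INTER_CUBIC);b=cv2.resize(b,None,fx=5,fy=5,interpolation=cv2.INTER_CUBIC)
cv2.imwrite("pics/crA.png",a);cv2.imwrite("pics/crB.png",b)
```

```text
(no output)
```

View pics/crA.png

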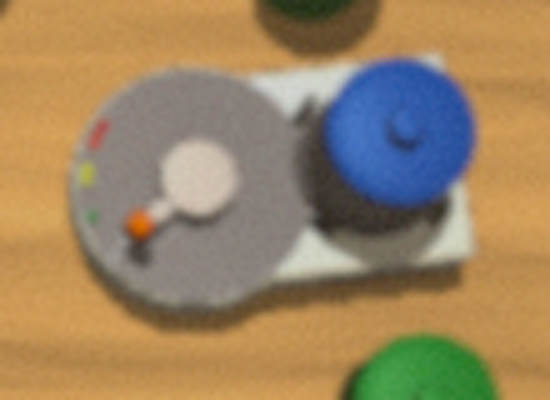

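View pics/crB.png

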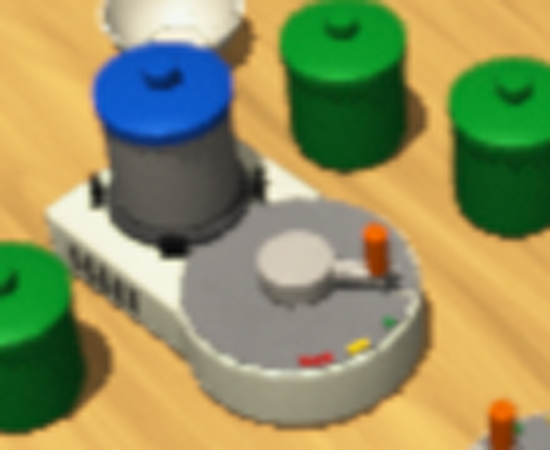

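The crops confirm the blue-lidded steel canister on the right chopper. In the top view its hub is at about (364.8,200.6), its peg top at (352.8,209.4), and the red dots at (344.8,191.8). Next I'll triangulate.

Run:
```python
from h import *
T=viewer.read_camera("top");S=viewer.read_camera("scene")
a=lambda u,v,z:ray(T,u/5+324.6,v/5+164.6,z)
b=lambda u,v,z:ray(S,u/5+229.6,v/5+119.6,z)
print("hub",a(199,178,97),b(297,257,97));print("peg",a(139,222,136),b(376,230,136))
ax=a(199,178,97);
for n,p,q in(("g",(93,216),(390,323)),("y",(86,174),(359,347)),("r",(99,134),(316,360))):
  for f,w in((a,p),(b,q)):
    d=(f(*w,70)-ax);print(n,np.hypot(*d[:2]),np.degrees(np.arctan2(d[1],d[0])))
for f,w in((a,(139,222)),(b,(376,230))):
    d=f(*w,136)-ax;print("pegang",np.hypot(*d[:2]),np.degrees(np.arctan2(d[1],d[0])))
print("lid",a(400,130,115+90)); print("jar",ray(T,319,152,90))
```

```text
hub [ 568.22070778 -174.56077223   97.        ] [ 569.3100276  -175.61955483   97.        ]
peg [ 525.54875695 -124.65805452  136.        ] [ 525.9318992  -128.06684213  136.        ]
g 84.92041156640748 108.41633823282605
g 84.48222103496184 108.39449494517706
y 86.66718684810296 85.44906617241521
y 85.03378488346422 85.33992145522427
r 85.9741029560278 62.61543294784513
r 84.66156394063917 61.554738122484885
pegang 65.65955089002706 130.5338430994147
pegang 62.849255110188224 132.28825905000645
lid [ 584.91222714 -307.99899708  205.        ]
jar [762.66264015   5.92090892  90.        ]
```

Request:
arm_command(rot=[[0,0,-3],[0,0,-6],[0,0,-9],[0,0,-12],[0,0,-15],[0,0,-18],[0,0,-21],[0,0,-24]], delta_pos=[[0,-2,3.5],[0.5,-7,5],[2,-12.5,5],[4,-18,5],[6,-23.5,5],[8,-29,5],[10,-34.5,5],[12,-40,5]], gripper=[1,1,1,1,1,1,1,1])

```text
clock: 1.2
tcp_pos: [385.9, 163.9, 272.9]
orientation: [[-0.653, 0.757, 0.001], [0.757, 0.653, 0.001], [0.0, 0.001, -1.0]]
ft_force: [1.3, 0.9, -0.3]
grip_width: 0.995
gripper_force: 0.0
```

Request:
arm_command(rot=[[0,0,0],[0,0,0],[0,0,0],[0,0,0],[0,0,0],[0,0,0],[0,0,0],[0,0,0]], delta_pos=[[2,-5,0],[4,-10,0],[7,-15,0],[10,-20,-1],[12,-25,-3],[14,-29.2,-5],[14,-29.2,-8],[14,-29.2,-8]], gripper=[1,1,1,1,1,1,1,1])

```text
clock: 2.2
tcp_pos: [524.0, -126.3, 190.7]
orientation: [[-0.653, 0.757, -0.005], [0.757, 0.653, 0.0], [0.003, -0.004, -1.0]]
ft_force: [-1.3, 0.4, 0.7]
grip_width: 1.001
gripper_force: 0.0
```

Run:
```python
from h import *
s=manip.state();print(s["clock"],s["tcp_pos"],s["ft_force"])
S=viewer.read_camera("scene");print(pix(S,s["tcp_pos"]),pix(S,[526,-126,136]))
cv2.imwrite("pics/s1.png",cv2.resize(S["color"][90:210,230:390],None,fx=5,fy=5,interpolation=cv2.INTER_CUBIC))
```

```text
2.2 [ 523.96726581 -126.28331728  190.70856563] [-1.33188326  0.37469513  0.74657882]
[304.87101248 155.28479218] [305.11415784 165.90580668]
```

View pics/s1.png

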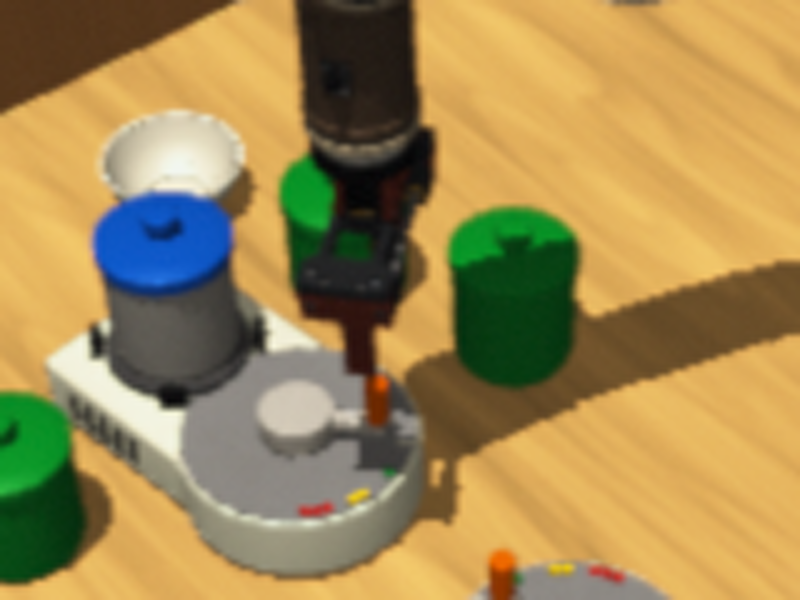

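The open fingers straddle the peg, whose top is at crop pixel (377,382), as planned. I'll lower onto it and close the gripper.

Request:
arm_command(rot=[[0,0,0],[0,0,0],[0,0,0],[0,0,0],[0,0,0],[0,0,0],[0,0,0],[0,0,0]], delta_pos=[[0.1,0,-3],[0.1,0,-6],[0.1,0,-8.5],[0.1,0,-8.5],[0.1,0,-8.5],[0.1,0,-8.5],[0.1,0,-8.5],[0.1,0,-8.5]], gripper=[1,1,1,1,0,0,0,0])

```text
clock: 3.25
tcp_pos: [526.8, -126.2, 108.1]
orientation: [[-0.654, 0.756, 0.001], [0.756, 0.654, 0.0], [-0.0, 0.001, -1.0]]
ft_force: [1.0, 0.6, -0.4]
grip_width: 0.586
gripper_force: 0.0
```

Request:
arm_command(rot=[[0,0,0],[0,0,0],[0,0,0],[0,0,0],[0,0,0],[0,0,0]], delta_pos=[[0,0,0],[0,0,0],[0,0,0],[0,0,0],[0,0,0],[0,0,0]], gripper=[0,0,0,0,0,0])

```text
clock: 4.0
tcp_pos: [526.8, -126.0, 107.6]
orientation: [[-0.654, 0.756, 0.0], [0.756, 0.654, 0.0], [-0.0, 0.0, -1.0]]
ft_force: [2.7, 1.5, -1.7]
grip_width: 0.22
gripper_force: 30.0
```

Run:
```python
import numpy as np
ax=np.array([568.7,-175]);p0=np.array([526.6,-126.])
d=p0-ax;print(np.hypot(*d),np.degrees(np.arctan2(d[1],d[0])))
for t in range(8,81,8):
  a=np.radians(-t);R=np.array([[np.cos(a),-np.sin(a)],[np.sin(a),np.cos(a)]]);print(t,np.round((R@d-d)/10,2))
```

```text
64.6019349555414 130.66863350865896
8 [0.72 0.54]
16 [1.51 0.97]
24 [2.36 1.29]
32 [3.24 1.49]
40 [4.13 1.56]
48 [5.03 1.51]
56 [5.92 1.33]
64 [6.77 1.03]
72 [7.57 0.62]
80 [8.3 0.1]
```

Gripped at width 0.22 (about 19 mm), which matches the 20 mm peg. Now I'll turn along the arc.

Request:
arm_command(rot=[[0,0,-4],[0,0,-8],[0,0,-12],[0,0,-16],[0,0,-20],[0,0,-24],[0,0,-28],[0,0,-32]], delta_pos=[[0.35,0.28,0],[0.72,0.54,0],[1.1,0.77,0],[1.51,0.97,0],[1.93,1.14,0],[2.36,1.29,0],[2.8,1.4,0],[3.24,1.49,0]], gripper=[0,0,0,0,0,0,0,0])

```text
clock: 5.0
tcp_pos: [557.9, -110.2, 107.6]
orientation: [[-0.153, 0.988, -0.003], [0.988, 0.153, 0.002], [0.002, -0.002, -1.0]]
ft_force: [-2.8, 3.0, 3.4]
grip_width: 0.223
gripper_force: 30.0
```

Request:
arm_command(rot=[[0,0,-4],[0,0,-8],[0,0,-16],[0,0,-24],[0,0,-32],[0,0,-36],[0,0,-39],[0,0,-39]], delta_pos=[[0.45,0.05,0],[0.89,0.07,0],[1.79,0.02,0],[2.68,-0.16,0],[3.53,-0.46,0],[3.93,-0.65,0],[4.25,-0.82,0],[4.25,-0.82,0]], gripper=[0,0,0,0,0,0,0,0])

```text
clock: 6.0
tcp_pos: [601.6, -116.6, 107.6]
orientation: [[0.501, 0.866, -0.001], [0.866, -0.501, 0.004], [0.003, -0.003, -1.0]]
ft_force: [-0.6, 8.1, 4.1]
grip_width: 0.216
gripper_force: 30.0
```

Run:
```python
from h import *
s=manip.state();d=s["tcp_pos"][:2]-[568.7,-175];print(s["tcp_pos"],s["ft_force"],np.hypot(*d),np.radians(131)-np.arctan2(d[1],d[0]))
S=viewer.read_camera("scene");T=viewer.read_camera("top")
f=lambda i:cv2.resize(i,None,fx=4,fy=4,interpolation=cv2.INTER_CUBIC)
cv2.imwrite("pics/s2.png",np.hstack([f(S["color"][120:210,230:330]),f(T["color"][155:245,330:430])]))
```

```text
[ 601.63666512 -116.59383804  107.61019938] [-0.59745703  8.07323812  4.10830714] 67.05299145932005 1.2290559004089725
```

View pics/s2.png

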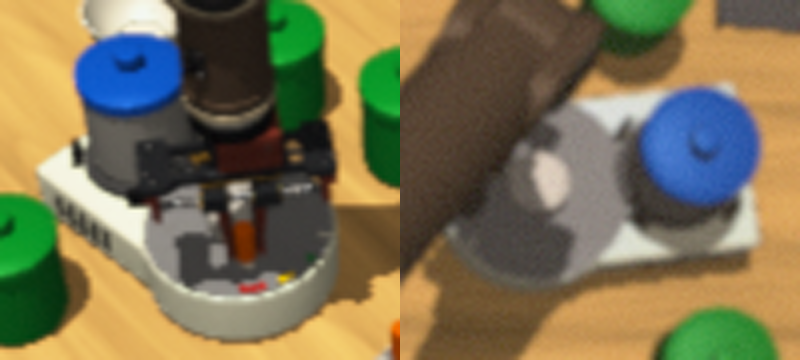

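The peg stays gripped at about (245,240) in the left half, next to the red dots at (252,287), with the joint at about 1.23 rad. I'll add a small margin, confirm it is steady, and hand in.

Request:
arm_command(rot=[[0,0,-1],[0,0,-2],[0,0,-2],[0,0,-2],[0,0,-2],[0,0,-2]], delta_pos=[[0.1,0,0],[0.2,0,0],[0.2,0,0],[0.2,0,0],[0.2,0,0],[0.2,0,0]], gripper=[0,0,0,0,0,0])

```text
clock: 6.85
tcp_pos: [603.2, -117.4, 107.6]
orientation: [[0.53, 0.848, -0.001], [0.848, -0.53, 0.003], [0.002, -0.003, -1.0]]
ft_force: [-1.9, 5.4, 2.9]
grip_width: 0.221
gripper_force: 30.0
```

Run:
```python
from h import *
s=manip.state();d=s["tcp_pos"][:2]-[568.7,-175];a=np.radians(131)-np.arctan2(d[1],d[0]);print(s["tcp_pos"],s["ft_force"],s["gripper_force"],np.hypot(*d),a)
if 1.2<a<1.32 and s["gripper_force"]>20 and np.linalg.norm(s["ft_force"])<25: print(ticket.close_job())
```

```text
[ 603.19170647 -117.39860596  107.63245281] [-1.91006946  5.40194641  2.89939862] 30.003191828727722 67.13865064815162 1.2551215677114271
the job is handed in; nothing more can be done
None
```

I turned the right chopper's dial (the one with the blue-lidded canister) to the third click, about 1.25 rad by my estimate, and handed the job in at about 7 s with the gripper still holding the peg; the left dial and everything else were left alone.

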